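# Prop the test-fixture guard and clear the tested connector

### The job

Lift the clear yellow-framed guard of the test fixture until it stands nearly upright and stays there by itself, swing the orange-tipped prop stay fully up against its stop, and bring the guard back down so that it rests on the stay. Then take the brown connector from the fixture and put it in the bin of brown connectors, leaving the guard propped. Leave the other loose things on the bench where they are.

Things in the scene. Friction and masses are not known exactly. Their poses are not given: they have to be found in the camera images.
- fixture: Grey fixed test fixture, origin under the bed's middle on the bench. Bed x -105 to +88, y +-90, 30 mm high; yaw -1.77 to -1.37: its open front (-x) faces the robot's left, its +y side points away from the robot. In front (x -105 to -37) the connector lies on a rubber pad at z = 30. Behind: cheeks y +-80 to +-90, x -12 to +88, 62 high; black pin block x 27 to 63, y +-55, 52 high.
- guard (a joint): Guard flap angle, rad: 0 closed (level), grows as its front rises, stop at 1.5. About 5 N up at the red tab lifts it. Stiff hinge: it stays by itself above about 1.3; below about 1.2 it sinks slowly by its own weight until something holds it. Resting on the raised stay it reads about 1.10.
- guard_hinge (a point): Middle of the guard's hinge line: fixture x +87.5, y 0, z 72 mm; the line runs along the fixture's y. The flap (clear panel, yellow frame, 0.6 kg) is 240 mm wide (y +-120), 200 mm long from the hinge, 8 mm thick; its mid-plane passes through the hinge line.
- tab_edge (a point): Middle of the front edge of the red tab (60 mm wide, 26 mm long, 8 mm thick) in the middle of the flap's front edge, 226 mm from the hinge line in the flap's mid-plane (z 72 mm when closed). It overhangs the front of the bed by 34 mm. Moves with the flap.
- stay (a joint): Prop stay angle, rad: 0 = leaning out to the fixture's +y side, 42 degrees above level; grows as the tip swings up and inwards in the fixture's y-z plane; stop at 0.925 (5 degrees past upright). Starts at 0 to 0.2. Stiff pivot: it stays where it is left; about 1 N at the tip moves it.
- stay_pivot (a point): Pivot of the prop stay, fixed on the fixture at x +32.5, y +104, z 25 mm of the fixture; axis along the fixture's x.
- stay_tip (a point): Centre of the orange ball (18 mm across) at the tip of the steel stay rod (10 mm thick), 127 mm from the pivot. It moves with the stay.
- connector: Brown loose eight-way connector housing lying on the pad, 44 (x) by 26 (y) by 22 mm high: the lower 16 mm are the full 26 mm wide, on top runs a 14 mm wide ridge. Origin at the centre of its underside. About 30 g. Its long axis is within 0.35 rad of the x of the fixture.
- bin_brown: White fixed open bin 110 (x) by 90 (y) by 55 mm high, walls 3 mm, holding brown connectors up to about 25 mm above the bench. Origin at the centre of its underside. The two bins may be swapped.
- bin_cream: The same bin holding cream connectors; not the one wanted.
- spool: Bystander: upright aluminium-coloured spool, 56 mm across, 62 mm high. Origin under its centre.
- can: Bystander: can with a black label, 66 mm across, 110 mm high. Origin under its centre.
- tape: Bystander: blue ring 60 mm across, 19 mm high, lying flat. Origin under its centre.
- screwdriver: Bystander: screwdriver with an orange handle, 160 mm long, lying on the bench.
- stray: Bystander: one cream connector, 44 by 26 by 22 mm, lying on the bench.
- cup: Bystander: blue cup 70 mm across, 80 mm high. Origin under its centre.
There are look-alikes about, which are no part of the job. What is shaped like the bin_brown but green or purple is not meant.

How it is judged (in metres and radians):
On the way, in this order (a step that is already met when the one before it is completed fails the run):
1. the guard is raised nearly upright (above 1.22 rad) (value of joint guard above 1.22 rad), for 0.2 s.
2. the stay is swung up to its stop while the guard is still raised (value of joint stay above 0.78 rad and value of joint guard above 1.18 rad), for 0.2 s.
3. the guard rests on the raised stay (1.04 to 1.17 rad) (value of joint guard between 1.04 and 1.17 rad and value of joint stay above 0.78 rad), for 0.3 s.
4. the connector is lifted off the fixture with the guard propped (all of step 3 and z of connector in the frame of fixture above 0.06 m), for 0.1 s.
At the end, for the whole second after the job is handed in: The guard rests on the stay (guard joint 1.04 to 1.17 rad, stay joint above 0.78 rad) and is still, and the brown connector lies at rest inside the bin of brown connectors (origin within 50 mm in x and 40 mm in y of the bin's centre, below 50 mm above its underside) (all of step 3 and x of connector in the frame of bin_brown between -0.05 and 0.05 m and y of connector in the frame of bin_brown between -0.04 and 0.04 m and z of connector in the frame of bin_brown between 0 and 0.05 m and linear speed of connector below 0.03 m/s and velocity of joint guard between -0.05 and 0.05 rad/s); the robot touches nothing.
It fails at once if a bystander is moved more than 40 mm (distance of any of spool, can, tape, screwdriver, stray, cup from where it was at the start of the episode above 0.04 m).
It fails at once if the connector is put in the bin of cream connectors (horizontal distance between connector and bin_cream below 0.035 m and height (world z) of connector below 0.045 m).
It also fails if it takes over 72 s, if anything falls off the work surface, if the arm or the gripper's body presses on something with over 40 N, if the wrist force passes 120 N, or if a joint passes its speed limit or range.

### The arm

A 6-joint arm with a two-finger parallel gripper is mounted at the origin on the work surface. World frame = base frame: x ahead of the robot, y to its left, z up, the work surface at z = 0. Lengths are in mm, angles in rad, forces in N, time in s.
With the tool pointing down it reaches from about 325 to 875 mm from the base axis. Payload 4.4 kg.
Tool frame: the origin (TCP) lies on the centre line of the jaws, within the pads' length; the fingertips stand ahead of it and the grasp point (between the pads) lies 6 mm ahead of it (ctrl.tcp_to_tips is the z of the fingertips in the tool frame, in mm); z points along the fingers, y is the line along which they close (so a half turn about z gives the same grasp; the last joint's range is limited). The gripper opens to 85 mm and grips with 20 to 120 N. Pads are 22 mm wide; open, the fingers measure 114 mm over their backs; the gripper's body (76 mm by 85 mm) begins 54 mm behind the grasp point. The pads swing forward as they close: fully open they stand 13 mm farther back than shut.
Start: joints at [-1.337, 0.207, 1.542, -0, 1.393, -0.15], TCP at [215.828, -532.959, 231.782] pointing down, gripper open.
Joint ranges: [-2.73, 2.73], [-0.86, 2.22], [0.23, 2.46], [-1.11, 4.25], [0.08, 2.63], [-2.82, 2.82]. Speed limits (rad/s): [2.79, 2.79, 3.14, 3.14, 3.14, 3.14].

### API

Orientations are given as a 3x3 rotation matrix whose columns are the frame's x, y, z axes.
In Python, from plant import ctrl, sensors, optics gives the robot as it stands. Calls block until the motion is done:
- ctrl.move_ptp(position, orientation): joint-space move of the TCP to a pose.
- ctrl.move_l(position, rot=None, vel=150, threshold=None): straight line of the TCP; rot=None keeps the orientation; vel is the mean speed in mm/s. With threshold (N) it stops when the force on the tool has changed by that much, and returns True; else False.
- ctrl.set_joints(angles): joint-space move.
- ctrl.gripper_to(opening, force=None): finger opening in mm; force is the grip in N (None keeps the last); returns when the fingers have stopped.
- ctrl.hold(seconds).
- ctrl.solve_ik(position, orientation): joint angles nearest the present ones, or None.
- sensors.read_state(): the state.
- optics.grab_frame(name): name is "side" or "top"; returns (picture, depth): 384x512x3 uint8, red, green, blue; 384x512 float32, mm along the optical axis (not along the pixel's ray), 0 where there is no reading.
- optics.camera_params(name): a dict with "mtx" (3x3 intrinsics, pixels), "R" (3x3) and "t" (3): a world point X has camera coordinates R X + t. Camera axes: x right, y down, z forward; pixel columns grow to the right and rows downward; lengths in mm; the calibration is good to about 2 mm. A picture is of the moment at which its call begins. camera_params takes no time and is no camera call.
A pose or a line that the arm cannot do raises ctrl.MotionError and nothing moves.
- ctrl.finish_job(): hands the job in; it is judged then, once.
The state is a dict: "t": time; "q": joint angles; "qvel": joint speeds; "tau": joint torques, N m; "eef_pos": TCP position; "eef_rot": TCP orientation; "force": force on the tool from outside, world axes, zero at the start; "wrist_torque": the same for the moment, N m; "grip_width": finger opening in mm; "grasp_force": force on a finger pad.
Only numpy, scipy, OpenCV 4.12 (cv2) and the standard library are available. Lean on these libraries where they do the work, as an engineer would, in place of code of your own. Each camera call takes 0.05 s, during which the arm holds its last target. There are 200 camera calls.

## Working session

There is one attempt and no reset: what is moved stays moved. The work goes in short steps, each a Python script; the robot and the scene stay as the last script left them, time stands still between calls to the robot, and variables do not carry over. Pictures are saved under pics/ and viewed, at most 10 in all, crops included, and the job is handed in when it is done.

```bash
ls; mkdir -p pics; python3 - <<'E'
from plant import ctrl,sensors,optics
import cv2,numpy as np
for n in("top","side"):
    im,d=optics.grab_frame(n); np.savez(f"pics/{n}0.npz",im=im,d=d)
    cv2.imwrite(f"pics/{n}0.png",im[:,:,::-1])
    p=optics.camera_params(n); print(n,p["mtx"].tolist(),(-p["R"].T@p["t"]).round(),p["R"].round(3).tolist())
s=sensors.read_state();print(s["t"],ctrl.tcp_to_tips,s["eef_rot"])
E
```

```text
pics
top [[357.85395290380086, 0.0, 258.1944209482958], [0.0, 357.85395290380086, 190.19238205775167], [0.0, 0.0, 1.0]] [ 465.   34. 1433.] [[-0.024, -1.0, 0.005], [-0.999, 0.024, -0.039], [0.039, -0.006, -0.999]]
side [[425.35975588994665, 0.0, 253.67647334963215], [0.0, 425.35975588994665, 190.4219854909575], [0.0, 0.0, 1.0]] [373. 866. 997.] [[-0.978, -0.206, -0.004], [-0.147, 0.714, -0.684], [0.144, -0.669, -0.729]]
0.1 25.0 [[ 9.26866362e-01  3.75391124e-01 -5.01486945e-04]
 [ 3.75391341e-01 -9.26864185e-01  2.03067074e-03]
 [ 2.97485483e-04 -2.07041426e-03 -9.99997812e-01]]
```

View pics/top0.png

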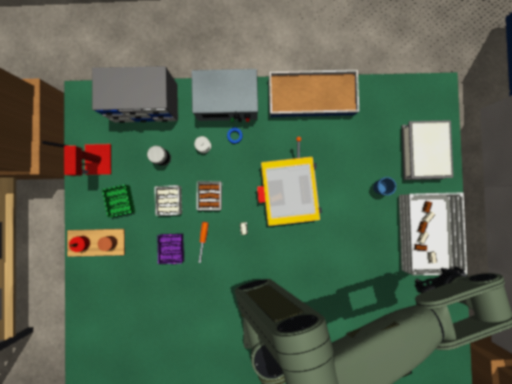

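View pics/side0.png

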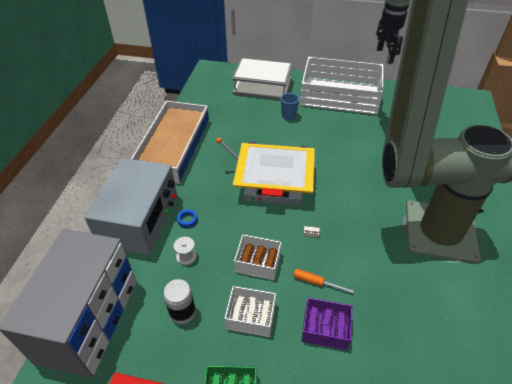

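Top view: guard centre about (290,190), red tab (262,195), stay tip (299,139). The bin candidates are white with brown (208,196), white with cream (167,201), green (118,201), purple (170,248), and a large crate holding brown parts (432,235). Only (208,196) fits: it is white, about 110x90 and holds brown connectors. I'll measure it and confirm with a crop.

```bash
cat > h.py <<'E'
import cv2,numpy as np
from plant import ctrl,sensors,optics
def ray(n,uv,z):
    p=optics.camera_params(n);R,t=p["R"],p["t"];c=-R.T@t
    d=R.T@np.linalg.inv(p["mtx"])@np.array([uv[0],uv[1],1.]);return c+d*(z-c[2])/d[2]
def tri(uv1,uv2):
    P=[]
    for n in("top","side"):
        p=optics.camera_params(n);P.append(p["mtx"]@np.c_[p["R"],p["t"]])
    X=cv2.triangulatePoints(P[0],P[1],np.array(uv1,float),np.array(uv2,float))[:,0];return X[:3]/X[3]
def proj(n,X):
    p=optics.camera_params(n);c=p["mtx"]@(p["R"]@np.array(X,float)+p["t"]);return c[:2]/c[2]
def mask(im,lo,hi,box=None):
    m=cv2.inRange(cv2.cvtColor(im,cv2.COLOR_RGB2HSV),lo,hi)
    if box:
        b=np.zeros_like(m);x0,y0,x1,y1=box;b[y0:y1,x0:x1]=1;m=m*b
    return m
def blob(m):
    c=max(cv2.findContours(m,cv2.RETR_EXTERNAL,cv2.CHAIN_APPROX_NONE)[0],key=cv2.contourArea)
    M=cv2.moments(c);return c,(np.array([M["m10"],M["m01"]])/M["m00"] if M["m00"] else c.mean((0,1)))
def rect(n,c,z):
    w=np.array([ray(n,q,z)[:2] for q in c[:,0].astype(float)],np.float32);return cv2.minAreaRect(w)
E
python3 - <<'E'
from h import *
T=np.load("pics/top0.npz")["im"];S=np.load("pics/side0.npz")["im"]
for n,im,b in(("top",T,(240,140,340,240)),("side",S,(220,130,330,210))):
    c,_=blob(mask(im,(20,120,120),(35,255,255),b));print(n,"guard",rect(n,c,76))
    c,m=blob(mask(im,(0,150,120),(6,255,255),b)); print("tab",m,ray(n,m,76),c[:,0].min(0),c[:,0].max(0))
_,a=blob(mask(T,(5,130,100),(18,255,255),(285,130,312,152)));_,b=blob(mask(S,(5,130,100),(18,255,255),(210,130,232,150)))
print("tip",a,b,tri(a,b))
for nm,bx in(("brown",(190,174,228,216)),("cream",(148,180,186,220))):
    m=mask(T,(0,0,120),(180,60,255),bx);c,_=blob(m);print(nm,rect("top",c,55))
for nm,bx in(("sb",(225,230,290,285)),("sc",(215,283,282,340))):
    m=mask(S,(0,0,120),(180,60,255),bx);c,_=blob(m);print(nm,c[:,0].min(0),c[:,0].max(0))
a=cv2.resize(T[170:260,140:330,::-1],None,fx=4,fy=4,interpolation=2);cv2.imwrite("pics/c1.png",a)
E
```

```text
top guard ((513.7852783203125, -95.87281799316406), (245.30491638183594, 200.41664123535156), 4.975568771362305)
tab [260.30839002 193.97505669] [503.18923973  17.72217803  76.        ] [257 186] [263 202]
side guard ((511.9256591796875, -96.73593139648438), (242.99278259277344, 201.58755493164062), 4.896439552307129)
tab [271.78294574 191.67751938] [502.36194803  14.32412822  76.        ] [262 188] [282 195]
tip [298.13888889 138.65277778] [218.20512821 139.79487179] [ 701.40332454 -125.67812265  126.48782341]
brown ((504.5013427734375, 216.85888671875), (96.13960266113281, 107.7911605834961), 88.86132049560547)
cream ((491.0018005371094, 378.4895935058594), (96.0808334350586, 111.70660400390625), 89.12474060058594)
sb [234 234] [281 269]
sc [224 286] [275 327]
```

View pics/c1.png

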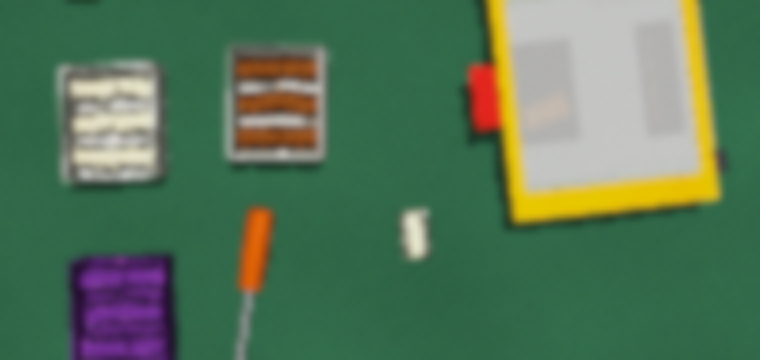

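The crop shows the white bin with brown connectors at crop (275,105), which is bin_brown. The white bin with cream is at (110,120), and the brown connector shows through the guard at about (545,110). The fixture pose agrees with the guard size, the tab and the stay length (130 vs 127). Next I'll check reach for a fork-style lift of the tab.

```bash
cat >> h.py <<'E'
yaw=np.arctan2(-np.cos(np.radians(4.95)),np.sin(np.radians(4.95)))
fx=np.array([np.cos(yaw),np.sin(yaw),0]);fy=np.array([-np.sin(yaw),np.cos(yaw),0]);ez=np.array([0,0,1.])
C=np.array([512.9,-96.3,0]);O=C+12.5*fx
F=lambda x,y,z:O+x*fx+y*fy+z*ez
def frame(z,y):
    z=z/np.linalg.norm(z);y=y-z*(y@z);y/=np.linalg.norm(y);return np.c_[np.cross(y,z),y,z]
def fork(th,psi=0,dth=0,s=1,r=216,tip=25,pull=0):
    """tips 'tip' ahead of TCP placed at radius r-10 along flap; dth pitches tool relative to flap"""
    u=-np.cos(th)*fx+np.sin(th)*ez            # hinge->tab
    a=th+dth; ua=-np.cos(a)*fx+np.sin(a)*ez; na=np.sin(a)*fx+np.cos(a)*ez
    z=-np.cos(psi)*ua+np.sin(psi)*fy
    p=F(87.5,0,72)+r*u-z*(6+pull)
    return p,frame(z,s*na)
E
python3 - <<'E'
from h import *
print(yaw,O)
for psi in(0,.5,.9):
  for s in(1,-1):
    for dth in(0,.4):
      print(psi,s,dth)
      for th in(0,.5,1.,1.42):
        q=ctrl.solve_ik(*fork(th,psi,dth,s)); print("   ",th,None if q is None else np.round(q,2))
E
```

```text
-1.4844025288211773 [ 513.97857957 -108.75337971    0.        ]
0 1 0
    0 None
    0.5 [ 0.36  0.44  1.75 -1.01  1.49  2.23]
    1.0 [ 0.01  0.08  1.74 -0.59  1.33  1.64]
    1.42 [-0.38  0.07  1.58 -0.14  1.42  1.11]
0 1 0.4
    0 [ 0.43  0.71  1.69 -1.05  1.49  2.45]
    0.5 [ 0.21  0.23  1.78 -0.69  1.3   1.94]
    1.0 [-0.22  0.04  1.68 -0.17  1.37  1.29]
    1.42 [-0.58  0.18  1.47  0.2   1.65  0.9 ]
0 -1 0
    0 None
    0.5 [ 0.36  0.44  1.75 -1.01  1.49 -0.91]
    1.0 [ 0.01  0.08  1.74 -0.59  1.33 -1.5 ]
    1.42 [-0.38  0.07  1.58 -0.14  1.42 -2.03]
0 -1 0.4
    0 [ 0.43  0.71  1.69 -1.05  1.49 -0.69]
    0.5 [ 0.21  0.23  1.78 -0.69  1.3  -1.2 ]
    1.0 [-0.22  0.04  1.68 -0.17  1.37 -1.85]
    1.42 [-0.58  0.18  1.47  0.2   1.65 -2.24]
0.5 1 0
    0 None
    0.5 None
    1.0 [-0.08 -0.25  2.11 -0.61  0.74  1.6 ]
    1.42 [-0.58 -0.24  1.94  0.24  0.96  0.77]
0.5 1 0.4
    0 None
    0.5 [ 0.2  -0.04  2.16 -1.02  0.77  2.17]
    1.0 [-0.37 -0.28  2.04  0.1   0.86  1.02]
    1.42 [-0.78 -0.09  1.83  0.56  1.28  0.64]
0.5 -1 0
    0 None
    0.5 None
    1.0 [-0.08 -0.25  2.11 -0.61  0.74 -1.54]
    1.42 [-0.58 -0.24  1.94  0.24  0.96 -2.37]
0.5 -1 0.4
    0 None
    0.5 [ 0.2  -0.04  2.16 -1.02  0.77 -0.97]
    1.0 [-0.37 -0.28  2.04  0.1   0.86 -2.12]
    1.42 [-0.78 -0.09  1.83  0.56  1.28 -2.5 ]
0.9 1 0
    0 None
    0.5 None
    1.0 [-0.33 -0.44  2.39  0.03  0.17  0.85]
    1.42 [-0.81 -0.36  2.2   0.9   0.79  0.1 ]
0.9 1 0.4
    0 None
    0.5 None
    1.0 [-0.59 -0.44  2.33  0.83  0.58  0.27]
    1.42 [-0.95 -0.21  2.11  1.    1.11  0.24]
0.9 -1 0
    0 [ 0.41  0.87  2.19  4.14  1.53 -0.07]
    0.5 [ 0.24  0.12  2.41  4.17  0.87 -0.14]
    1.0 [-0.33 -0.44  2.39  0.03  0.17 -2.29]
    1.42 None
0.9 -1 0.4
    0 [0.36 0.6  2.3  4.11 1.18 0.12]
    0.5 None
    1.0 None
    1.42 None
```

```bash
cat >> h.py <<'E'
def save(n,name,box=None,k=1):
    im,d=optics.grab_frame(n);np.savez(f"pics/{name}.npz",im=im,d=d)
    if box: im=im[box[1]:box[3],box[0]:box[2]]
    cv2.imwrite(f"pics/{name}.png",cv2.resize(im[:,:,::-1],None,fx=k,fy=k,interpolation=2));return im
def st():
    s=sensors.read_state();return round(s["t"],1),s["eef_pos"].round(0) if hasattr(s["eef_pos"],'round') else np.round(s["eef_pos"]),np.round(s["force"],1)
E
python3 - <<'E'
from h import *
ctrl.gripper_to(26)
p,R=fork(0,0,.45,pull=70)
ctrl.move_l(np.array(sensors.read_state()["eef_pos"])+[0,0,180],vel=250)
ctrl.move_ptp(p+[0,40,200],R); print(st())
ctrl.move_l(p,vel=200); print(st())
save("side","pre",(180,60,400,230),3)
E
```

```text
(4.2, array([497., 127., 305.]), array([0.5, 0.3, 0.2]))
(5.4, array([498.,  88., 106.]), array([-0.4, -0.3,  0.5]))
```

View pics/pre.png

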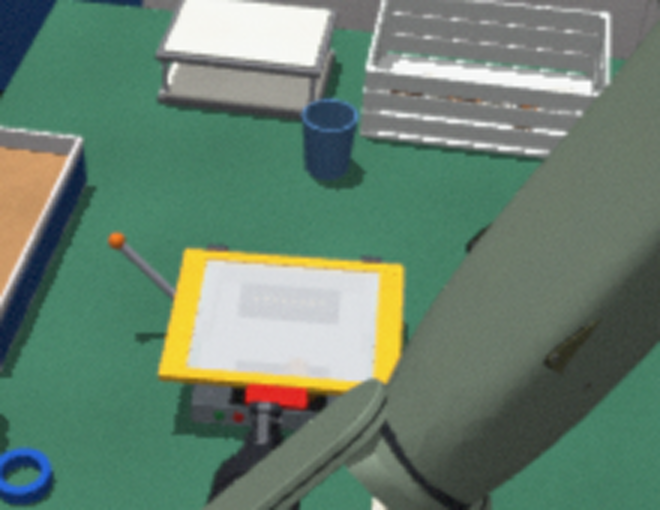

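The fingers are in front of the red tab, at crop (265,420) against the tab at (275,395). I'll insert and lift.

```bash
python3 - <<'E'
from h import *
p,R=fork(0,0,.45,pull=0); print("ins",ctrl.move_l(p,vel=80,threshold=12),st())
for th in np.arange(.1,1.46,.09):
    d=.45*max(0,1-th/1.0)
    p,R=fork(th,0,d); h=ctrl.move_l(p,R,vel=110,threshold=35); print(round(th,2),h,*st()[1:])
    if h: break
print(st()); save("side","up",(180,30,400,230),3)
E
```

```text
ins False (6.4, array([503.,  25.,  75.]), array([ 0.4, -0. ,  0.6]))
0.1 False [503.  24.  97.] [-0.  -0.3 -0.3]
0.19 False [503.  21. 116.] [-0.  -0.2 -0.3]
0.28 False [503.  16. 135.] [ 0.8 -0.7 -0. ]
0.37 False [504.  10. 153.] [ 0.4 -0.6  0. ]
0.46 False [504.   2. 171.] [-0.8  0.1 -0.3]
0.55 False [505.  -8. 188.] [ 0.  -0.2  0.5]
0.64 False [506. -19. 205.] [-0.1 -0.2  0.5]
0.73 False [507. -31. 220.] [-0.4 -0.  -0.7]
0.82 False [508. -45. 234.] [-0.5  0.  -0.1]
0.91 False [510. -60. 247.] [ 0.4  0.2 -0.5]
1.0 False [511. -76. 258.] [ 0.4 -0.5 -1.2]
1.09 False [512. -93. 268.] [0.3 0.8 0.7]
1.18 False [ 514. -111.  276.] [ 0.   1.2 -0.6]
1.27 False [ 515. -130.  283.] [ 0.3  0.5 -0.7]
1.36 False [ 517. -149.  288.] [0.1 1.  1. ]
1.45 False [ 519. -169.  292.] [-0.5  0.1  0.3]
(11.8, array([ 519., -169.,  292.]), array([-0.5,  0.1,  0.3]))
```

View pics/up.png

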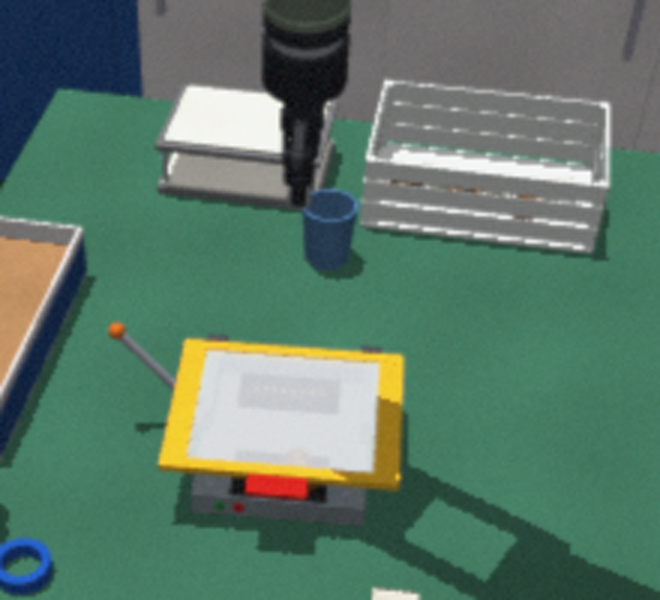

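The guard did not follow: it is still level and the lower finger missed the tab. I'll go back to the insertion pose and look closely.

```bash
python3 - <<'E'
from h import *
ctrl.move_l(np.array(sensors.read_state()["eef_pos"])+[0,60,60],vel=300)
p,R=fork(0,0,.45,pull=70)
ctrl.move_ptp(p+[0,20,120],R);ctrl.move_l(p,vel=250)
p,R=fork(0,0,.45,r=210);print(ctrl.move_l(p,vel=120,threshold=12),st())
s=sensors.read_state();print(s["grip_width"],np.round(s["eef_rot"]-R,3).tolist(),p)
for x in(0,25):print(proj("side",p+R[:,2]*x),proj("top",p+R[:,2]*x))
a=save("side","ins_s",(210,130,320,230),5);b=save("top","ins_t",(215,150,325,230),5)
E
```

```text
False (14.7, array([503.,  19.,  75.]), array([0.1, 0.4, 1. ]))
25.817836653850147 [[-0.0, -0.001, 0.0], [0.0, -0.0, 0.0], [0.001, -0.0, -0.0]] [502.94232191  18.67227406  74.6097932 ]
[271.31570132 193.02195546] [260.05566369 194.05651589]
[271.91754065 190.03374023] [265.8718961  193.49070567]
```

View pics/ins_s.png

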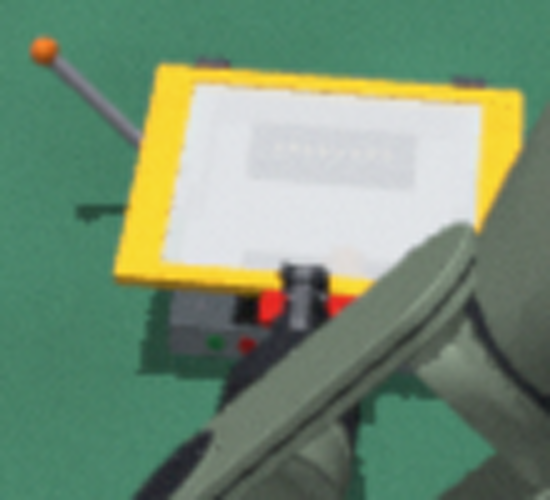

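```bash
python3 - <<'E'
from h import *
for d in(.05,.1,.15,.2,.25,.3,.35): print(d,ctrl.solve_ik(*fork(0,0,d,r=210)) is not None)
p,R=fork(0,0,.45,r=210)
for dz in(4,8,12,16):
    h=ctrl.move_l(p+[0,0,dz],vel=40); print(dz,h,st()[2])
save("top","dz");b=save("side","dz_s",(210,130,320,230),5)
E
```

```text
0.05 False
0.1 False
0.15 False
0.2 False
0.25 False
0.3 False
0.35 True
4 False [-0.5 -0.5  0.7]
8 False [ 0.6  2.5 -1.1]
12 False [-0.4  3.8 -2.3]
16 False [-0.5  3.7 -1.8]
```

View pics/dz_s.png

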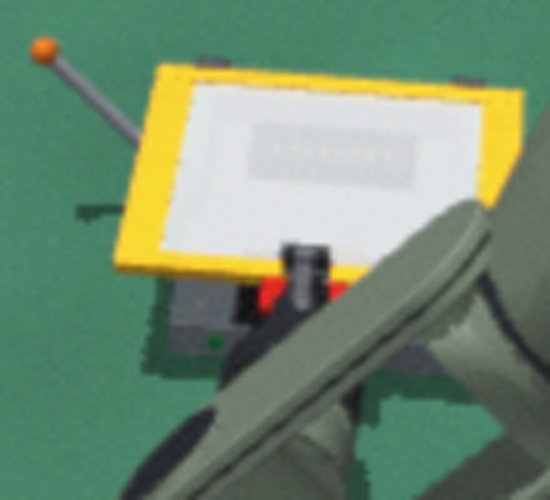

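The top finger sits over the tab, and a first contact force (y +3.8 N, z -2.3 N) shows the edge riding on the finger's rounded tip. The insertion was too shallow, so I'll go deeper and lift, keeping the pitch constant until the flap aligns with the tool.

```bash
python3 - <<'E'
from h import *
p,R=fork(0,0,.45,r=210);ctrl.move_l(p,vel=80)
p,R=fork(0,0,.45,r=198);print(ctrl.move_l(p,vel=80,threshold=12),st())
for th in np.arange(.06,1.0,.09):
    p,R=fork(th,0,max(0,.45-th),r=198); h=ctrl.move_l(p,R,vel=100,threshold=35); print(round(th,2),h,*st()[1:])
    if h: break
print(st()); save("side","up2",(180,30,400,230),3)
E
```

```text
False (16.6, array([504.,   6.,  74.]), array([ 0.7, -0.5, -2.5]))
0.06 False [504.   6.  87.] [-0.6 -0.3 -1.7]
0.15 False [504.   5. 105.] [ 0.3  3.1 -1.3]
0.24 False [505.   1. 122.] [-0.2  2.  -0.7]
0.33 False [505.  -4. 139.] [-0.1  2.7 -1.1]
0.42 False [506. -11. 155.] [-0.4  0.8 -1.6]
0.51 False [507. -19. 172.] [ 1.3  2.1 -1.3]
0.6 False [507. -28. 187.] [ 0.   1.9 -0.8]
0.69 False [508. -39. 202.] [0.  1.  0.6]
0.78 False [509. -51. 215.] [0.8 2.1 0.8]
0.87 False [510. -65. 227.] [ 0.6  1.3 -0. ]
0.96 False [511. -79. 238.] [ 0.7  1.2 -0.6]
(20.1, array([511., -79., 238.]), array([ 0.7,  1.2, -0.6]))
```

View pics/up2.png

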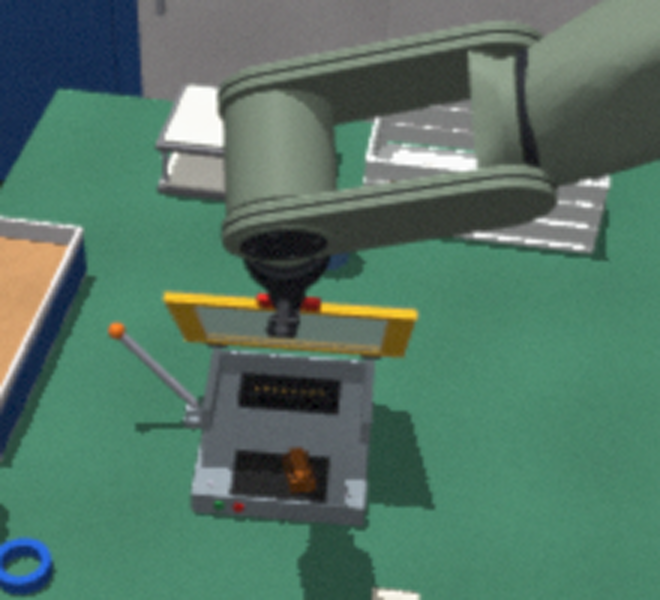

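The guard is up near 0.95, and the connector is visible on the pad at crop (298,470). I'll continue to near upright, retract, and measure the angle.

```bash
cat >> h.py <<'E'
def guard():
    T=optics.grab_frame("top")[0];S=optics.grab_frame("side")[0]
    try:
        a=blob(mask(T,(0,150,90),(6,255,255),(240,140,330,230)))[1];b=blob(mask(S,(0,150,90),(6,255,255),(230,70,330,188)))[1]
        X=tri(a,b);d=X-F(87.5,0,72);print("tab",a,b,X.round(1),"r",round(np.hypot(d@fx,d[2]),1),"guard",round(np.arctan2(d[2],-d@fx),3),"y",round(d@fy,1))
    except ValueError: print("tab not seen")
    try:
        a=blob(mask(T,(5,130,100),(18,255,255),(270,130,330,180)))[1];b=blob(mask(S,(5,130,100),(18,255,255),(200,110,260,172)))[1]
        X=tri(a,b);d=X-F(32.5,104,25);print("stay",a,b,X.round(1),"r",round(np.linalg.norm(d),1),"ang",round(np.arctan2(d[2],d@fy)-np.radians(42),3))
    except ValueError: print("tip not seen")
    return T,S
E
python3 - <<'E'
from h import *
for th in(1.05,1.14,1.23,1.32,1.4,1.46):
    p,R=fork(th,0,0,r=198); h=ctrl.move_l(p,R,vel=100,threshold=30); print(th,h,*st()[1:])
    if h: break
th=min(th,1.43);p,R=fork(th,0,0,r=198);ctrl.move_l(p,R,vel=80)
ctrl.move_l(p-R[:,2]*90,vel=150);print(st())
p=p-R[:,2]*90
ctrl.move_l(p+[-20,170,0],vel=250)
T,S=guard();np.savez("pics/op.npz",T=T,S=S);print(st())
cr=np.hstack([cv2.resize(T[130:240,235:335],None,fx=4,fy=4),cv2.resize(S[100:210,210:310],None,fx=4,fy=4)]);cv2.imwrite("pics/op.png",cr[:,:,::-1])
E
```

```text
1.05 False [513. -95. 248.] [0.1 0.3 0. ]
1.14 False [ 514. -111.  257.] [0.3 0.6 0.3]
1.23 False [ 515. -128.  264.] [ 0.2  0.7 -0.8]
1.32 False [ 517. -145.  269.] [-0.7  0.1  0.8]
1.4 False [ 518. -161.  273.] [-0.   0.7 -0.3]
1.46 False [ 519. -173.  274.] [ 0.6  0.2 -0.6]
(23.1, array([ 518., -155.,  362.]), array([-0.5,  1.1, -0.4]))
tab [316.82051282 185.71282051] [286.61261261  98.12612613] [ 506.3 -163.1  285.8] r 216.5 guard 1.413 y -12.3
stay [298.13888889 138.65277778] [218.20512821 139.79487179] [ 701.4 -125.7  126.5] r 130.0 ang 0.163
(24.0, array([498.,  14., 363.]), array([-0.3,  0.6,  0.4]))
```

View pics/op.png

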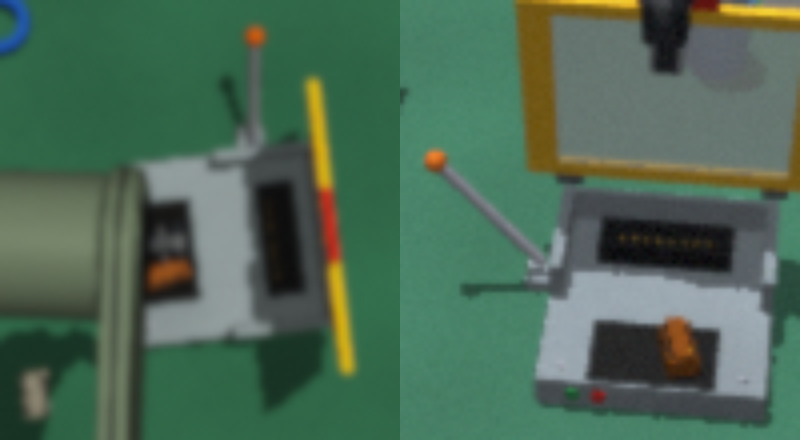

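Guard at 1.413 and standing by itself; stay at 0.163. Now I'll push the stay up with closed fingers from outside.

```bash
python3 - <<'E'
from h import *
R=frame(.75*fx-.66*ez,fy)
R2=frame(.75*fx-.66*ez,-fy)
def pp(s,off=20,r=98):
    f=s+np.radians(42);e=np.cos(f)*fy+np.sin(f)*ez;o=np.sin(f)*fy-np.cos(f)*ez
    return F(32.5,104,25)+r*e+off*o-R[:,2]*13
for Q in(R,R2): print([ctrl.solve_ik(q,Q) is not None and np.round(ctrl.solve_ik(q,Q),1).tolist() for q in(pp(.1,50),pp(.5),pp(1.))])
Q=R if ctrl.solve_ik(pp(.1,50),R) is not None else R2
if ctrl.solve_ik(pp(.1,50),R) is not None and abs(ctrl.solve_ik(pp(.1,50),R)[5])>abs(ctrl.solve_ik(pp(.1,50),R2)[5]): Q=R2
ctrl.gripper_to(0)
a=pp(.1,50)
ctrl.move_ptp(a+[0,60,170],Q);print(st())
ctrl.move_l(a,vel=250);print(st())
for s in np.arange(.1,1.01,.1):
    h=ctrl.move_l(pp(s),vel=90,threshold=12 if s>.2 else 20);print(round(s,2),h,st()[2])
    if h:break
ctrl.move_l(pp(s,60),vel=150);ctrl.move_l(pp(s,60)+[0,80,120],vel=250)
T,S=guard();print(st())
E
```

```text
[[0.1, 0.8, 1.3, -0.9, 1.2, 0.4], [0.0, 0.6, 1.5, -0.9, 1.2, 0.4], [0.0, 0.5, 1.6, -0.9, 1.2, 0.4]]
[[0.1, 0.8, 1.3, -0.9, 1.2, -2.8], [0.0, 0.6, 1.5, -0.9, 1.2, -2.8], [0.0, 0.5, 1.6, -0.9, 1.2, -2.7]]
(25.5, array([722., -54., 243.]), array([0.3, 0.3, 0.4]))
(26.4, array([ 724., -113.,   75.]), array([0.3, 0.6, 1.3]))
0.1 False [-0.5  0.2 -0.9]
0.2 False [ 0.4 -0.5 -0.3]
0.3 False [-0.4 -0.5  0. ]
0.4 False [ 0.3 -0.3 -0.2]
0.5 False [ 0.4 -0.5  0.4]
0.6 False [ 0.  -0.9 -0. ]
0.7 False [-0.5  0.3 -0.9]
0.8 False [ 0.4  0.9 -0.4]
0.9 False [-0.6  0.   0.6]
1.0 False [ 0.7  0.6 -0.6]
tab not seen
stay [298.13888889 138.65277778] [218.5        140.86666667] [ 701.5 -126.4  121.5] r 126.2 ang 0.138
(30.4, array([661., -40., 257.]), array([ 0.6, -0.1, -0.5]))
```

The stay did not move, so the fingers passed short of it. I'll check in the images where the fingertips really are against the prediction.

```bash
python3 - <<'E'
from h import *
R=np.array(sensors.read_state()["eef_rot"])
def pp(s,off=20,r=98):
    f=s+np.radians(42);e=np.cos(f)*fy+np.sin(f)*ez;o=np.sin(f)*fy-np.cos(f)*ez
    return F(32.5,104,25)+r*e+off*o-R[:,2]*13
ctrl.move_l(pp(.9,60)+[0,20,30],vel=250)
print(st(),sensors.read_state()["grip_width"])
p=np.array(sensors.read_state()["eef_pos"])
for n in("top","side"):
    im,_=optics.grab_frame(n);np.savez(f"pics/ax_{n}.npz",im=im);v=[]
    for k in range(-30,61,6):
        u=np.round(proj(n,p+k*R[:,2])).astype(int);v.append((k,*u.tolist(),im[u[1],u[0]].tolist()))
    print(n,*v,sep="\n ")
    u=proj(n,p+25*R[:,2]).astype(int);c=im[u[1]-20:u[1]+20,u[0]-20:u[0]+20]
    cv2.imwrite(f"pics/ax_{n}.png",cv2.resize(c[:,:,::-1],None,fx=10,fy=10))
a=np.hstack([cv2.imread("pics/ax_top.png"),cv2.imread("pics/ax_side.png")])
for x in(200,600):cv2.drawMarker(a,(x,200),(255,0,255),0,20,2)
cv2.imwrite("pics/ax.png",a)
E
```

```text
(31.1, array([673., -98., 165.]), array([-0.3,  0.7,  0.4])) 0.1811382643275436
top
 (-30, 286, 145, [55, 56, 56])
 (-24, 287, 145, [78, 80, 78])
 (-18, 289, 145, [97, 99, 97])
 (-12, 290, 145, [98, 100, 98])
 (-6, 291, 145, [96, 100, 97])
 (0, 292, 145, [93, 99, 94])
 (6, 293, 145, [80, 99, 86])
 (12, 294, 145, [60, 98, 75])
 (18, 295, 145, [49, 97, 69])
 (24, 297, 145, [73, 90, 81])
 (30, 298, 145, [89, 96, 94])
 (36, 299, 145, [85, 99, 93])
 (42, 300, 145, [64, 98, 79])
 (48, 301, 145, [49, 99, 71])
 (54, 302, 145, [47, 101, 70])
 (60, 303, 145, [45, 99, 69])
side
 (-30, 222, 137, [52, 59, 52])
 (-24, 223, 137, [60, 65, 55])
 (-18, 223, 137, [60, 65, 55])
 (-12, 223, 137, [60, 65, 55])
 (-6, 224, 137, [63, 70, 62])
 (0, 224, 137, [63, 70, 62])
 (6, 224, 137, [63, 70, 62])
 (12, 225, 137, [42, 46, 44])
 (18, 225, 137, [42, 46, 44])
 (24, 225, 137, [42, 46, 44])
 (30, 226, 137, [25, 30, 34])
 (36, 226, 137, [25, 30, 34])
 (42, 226, 137, [25, 30, 34])
 (48, 226, 137, [25, 30, 34])
 (54, 227, 138, [19, 20, 24])
 (60, 227, 138, [19, 20, 24])
```

View pics/ax.png

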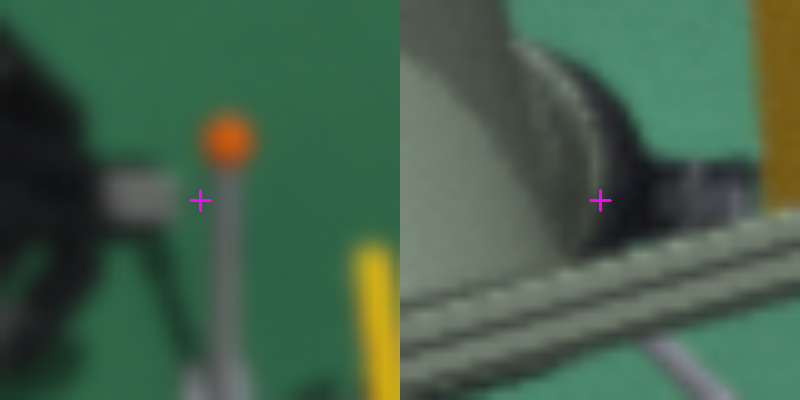

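In the top view the fingers end about 10 mm short of the predicted tip (marker) and line up laterally. So the effective tips sit only about TCP+12, which explains both misses. I'll repeat the push 16 mm deeper.

```bash
python3 - <<'E'
from h import *
R=np.array(sensors.read_state()["eef_rot"])
def pp(s,off=20,r=98,k=-3):
    f=s+np.radians(42);e=np.cos(f)*fy+np.sin(f)*ez;o=np.sin(f)*fy-np.cos(f)*ez
    return F(32.5,104,25)+r*e+off*o-R[:,2]*k
ctrl.move_l(pp(.1,50,k=40)+[40,0,60],vel=250)
ctrl.move_l(pp(.1,50,k=40),vel=250);ctrl.move_l(pp(.1,50),vel=200)
for s in np.arange(.1,1.01,.1):
    h=ctrl.move_l(pp(s),vel=100,threshold=12);print(round(s,2),h,st()[2])
    if h:break
ctrl.move_l(pp(s,60),vel=150);ctrl.move_l(pp(s,60)+[0,130,120],vel=300)
T,S=guard();np.savez("pics/st.npz",T=T,S=S);print(st())
E
```

```text
0.1 False [ 0.1 -0.  -0.3]
0.2 False [-0.5  0.3  1. ]
0.3 False [ 0.4  0.6 -0.2]
0.4 False [-0.   0.3  0.6]
0.5 False [0.6 0.5 0.1]
0.6 False [-0.1  0.1 -0.2]
0.7 False [-0.6 -0.3  0.1]
0.8 False [-0.1  0.4  0.1]
0.9 False [ 0.2  0.2 -0.8]
1.0 False [ 3.7  1.  -1.1]
tab not seen
stay [302.19047619 162.64285714] [246.65656566 134.11111111] [ 609.9 -133.7  158. ] r 133.4 ang 0.918
(36.4, array([662.,  -2., 247.]), array([-0.8, -0.3, -0.5]))
```

Stay is at 0.918, on its stop. Now I'll bring the guard down with the fork.

```bash
python3 - <<'E'
from h import *
ctrl.gripper_to(32)
p,R=fork(1.41,r=198,pull=100)
ctrl.move_l(np.array(sensors.read_state()["eef_pos"])+[-60,0,170],vel=300)
ctrl.move_ptp(p,R);print(st())
p,_=fork(1.41,r=198);print(ctrl.move_l(p,vel=130,threshold=12),st())
for th in(1.33,1.25,1.17,1.09):
    p,R=fork(th,r=198);h=ctrl.move_l(p,R,vel=70,threshold=18);print(th,h,st()[2])
    if h:break
th=max(th,1.09)+.01;p,R=fork(th,r=198);ctrl.move_l(p,R,vel=60)
ctrl.move_l(p-R[:,2]*75,vel=150);p=p-R[:,2]*75
ctrl.move_l(p+[-100,150,20],vel=300);T,S=guard();np.savez("pics/dn.npz",T=T,S=S);print(st())
for n,im,b in(("top",T,(265,180,295,210)),("side",S,(260,170,300,200))):
    c,m=blob(mask(im,(3,120,60),(16,255,255),b));print(n,cv2.contourArea(c),m,rect(n,c,45),((ray(n,m,45)-O)@np.c_[fx,fy]).round(1))
E
```

```text
(38.5, array([ 517., -147.,  370.]), array([ 0.2,  0.5, -0.7]))
False (39.5, array([ 519., -163.,  274.]), array([-0.4, -0.2,  0.9]))
1.33 False [ 0.5 -0.9 -0.1]
1.25 False [ 1.2 -0.5  0.5]
1.17 False [ 0.3 -0.7  0.8]
1.09 False [-0.2  0.4 -0.5]
tab [296.23809524 188.06746032] [277.33786848 116.25170068] [512.9 -97.8 267.2] r 218.7 guard 1.103 y -0.1
stay [296. 179.] [246.84313725 134.71568627] [ 580.6 -101.2  186.4] r 169.1 ang 1.063
(42.7, array([411.,  79., 340.]), array([-0.2, -0.2,  0.4]))
top 71.5 [276.1025641  197.16550117] ((489.336181640625, -43.9500732421875), (27.738786697387695, 48.62335968017578), 25.143136978149414) [-67. -18.]
side 93.0 [279.37275986 186.61648746] ((489.439697265625, -42.248905181884766), (27.239328384399414, 60.93766403198242), 22.815814971923828) [-70.6 -20.5]
```

The guard rests at 1.103. The top "stay" blob in this measurement was occluded by the flap; the side view is unchanged from before, so the stay is still up. The connector is at about (489.3,-43.5) with its width axis at about 24.5°, and both views agree. I'll grasp with the tool tilted away from the guard.

```bash
python3 - <<'E'
from h import *
a=np.radians(24.3);w=np.array([np.cos(a),np.sin(a),0]);l=np.array([np.sin(a),-np.cos(a),0])
tl=.35;z=np.sin(tl)*l-np.cos(tl)*ez
c=np.array([489.3,-43.5,0])
def tcp(zt,Q): # TCP height zt with axis through connector centre at z=38
    return c+[0,0,38]+Q[:,2]*((zt-38)/Q[2,2])
best=None
for s in(1,-1):
    Q=frame(z,s*w);q=ctrl.solve_ik(tcp(160,Q),Q);q2=ctrl.solve_ik(tcp(45,Q),Q)
    print(s,None if q is None else np.round(q,2),None if q2 is None else np.round(q2,2))
    if q is not None and q2 is not None and(best is None or abs(q[5])<best[0]):best=(abs(q[5]),Q)
Q=best[1];np.save("Q.npy",Q)
ctrl.gripper_to(46)
ctrl.move_ptp(tcp(200,Q),Q);print(st())
print(ctrl.move_l(tcp(80,Q),vel=200,threshold=12),st())
print(ctrl.move_l(tcp(42,Q),vel=30,threshold=5),st())
E
```

```text
1 [ 0.02  0.01  1.96 -0.37  1.06 -0.24] [-0.07  0.23  2.01 -0.44  0.78 -0.19]
-1 None None
(44.8, array([465.,  10., 200.]), array([-0.1, -0.3,  0.5]))
False (45.6, array([484., -29.,  81.]), array([-0.1,  0.2,  0.6]))
False (47.1, array([489., -42.,  42.]), array([0.1, 0.6, 0.6]))
```

```bash
python3 - <<'E'
from h import *
ctrl.gripper_to(0,force=40);s=sensors.read_state();print(s["grip_width"],s["grasp_force"],st())
if s["grip_width"]>22:
    Q=np.array(s["eef_rot"]);p=np.array(s["eef_pos"])
    ctrl.move_l(p+[0,0,12],vel=60);p=p+[0,0,12]-Q[:,2]*90;ctrl.move_l(p,vel=130);ctrl.hold(.1)
    s=sensors.read_state();print(s["grip_width"],s["grasp_force"],st())
    T,S=guard()
E
```

```text
23.967106605091526 39.12057870984427 (47.4, array([489., -42.,  42.]), array([-1.6,  1.4,  4.1]))
24.749019727702557 38.91561589756748 (48.7, array([475., -14., 138.]), array([ 0.4, -0.7,  0.1]))
tab [296.23809524 188.06746032] [275.42293907 115.74193548] [516.  -97.2 268.7] r 220.2 guard 1.105 y 3.0
stay [296. 179.] [246.94623656 134.79569892] [ 580.4 -101.2  186.1] r 168.8 ang 1.064
```

```bash
python3 - <<'E'
from h import *
b=np.array([504,220,0.])
ctrl.move_l([475,20,200],vel=200);ctrl.move_l(b+[0,0,190],vel=220);
s=sensors.read_state();print(s["grip_width"],s["grasp_force"],st())
print(ctrl.move_l(b+[0,0,55],vel=130,threshold=8),st())
ctrl.gripper_to(44);Q=np.array(sensors.read_state()["eef_rot"]);p=np.array(sensors.read_state()["eef_pos"])
ctrl.move_l(p-Q[:,2]*25,vel=120);ctrl.move_l(p+[-60,60,200],vel=250);ctrl.move_l(p+[-200,-20,280],vel=300)
T,S=guard();T0=np.load("pics/top0.npz")["im"];print(st())
for n,im in(("now",T),("t0",T0)):
    m=mask(im,(3,120,60),(16,255,255),(192,174,226,216));print(n,cv2.countNonZero(m))
    m=mask(im,(3,120,60),(16,255,255),(264,180,295,210));print(" on pad",cv2.countNonZero(m))
d=cv2.absdiff(T,T0).max(2)[174:216,192:226]>40
ys,xs=np.nonzero(d);print("diff in bin",len(xs),(xs.mean()+192,ys.mean()+174) if len(xs) else None)
if len(xs):print(ray("top",(xs.mean()+192,ys.mean()+174),35))
E
```

```text
24.573146469462785 38.94695679700817 (50.4, array([504., 219., 189.]), array([-0.3, -1.7,  0. ]))
False (51.6, array([505., 220.,  56.]), array([ 0.4, -0.3,  0.4]))
tab [296.23809524 188.06746032] [277.02008032 115.31726908] [513.4 -97.3 270.7] r 222.0 guard 1.109 y 0.4
stay [296. 179.] [246.72222222 134.73148148] [ 580.8 -101.1  186.4] r 169.0 ang 1.062
(54.0, array([305., 200., 334.]), array([ 0.5, -0.7, -0.1]))
now 289
 on pad 0
t0 269
 on pad 16
diff in bin 31 (np.float64(208.67741935483872), np.float64(195.32258064516128))
[503.88971565 218.84424234  35.        ]
```

```bash
python3 -c "
from plant import ctrl
ctrl.hold(.3);print(ctrl.finish_job())"
```

```text
the job is handed in; nothing more can be done
None
```

I handed the job in at about 54 s of the 72 s limit: the guard rests on the raised stay at about 1.1 rad, and the top view shows the brown connector near the middle of the brown bin; I have no verdict from the judge, and I did not re-measure the bystanders.

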